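Find the hidden bearer under a duct floor and stand a manifold over it

ROBOT

A 7-joint arm with a two-finger parallel gripper is mounted at the origin on a cart in front of the work surface, level with it; the furniture and walls round the work are solid. World frame = base frame: x ahead of the robot, y to its left, z up, the work surface at z = 0. Lengths are in mm, angles in rad, forces in N, time in s.
With the tool pointing down it reaches from about 400 to 850 mm from the base axis. Payload 6.9 kg.
Tool frame: the origin (TCP) lies on the centre line of the jaws, within the pads' length; the fingertips stand robot.tip_extent ahead of it and the grasp point (between the pads) lies 2 mm behind it (robot.tip_extent is the distance from the TCP to the fingertips, in mm); z points along the fingers, y is the line along which they close (so a half turn about z gives the same grasp; the last joint's range is limited). The gripper opens to 85 mm and grips with 20 to 120 N. Pads are 22 mm wide; open, the fingers measure 114 mm over their backs; the gripper's body (76 mm by 85 mm) begins 54 mm behind the grasp point. The pads swing forward as they close: fully open they stand 13 mm farther back than shut.
Start: joints at [-1.046, 0.507, -0.238, 1.5, 0.126, 1.149, -0.155], TCP at [254.182, 570.967, 248.275] pointing down, gripper open.
Joint ranges: [-3.08, 3.08], [-0.24, 2.05], [-1.43, 1.35], [0, 2.5], [-1.52, 4.66], [0.17, 1.96], [-2.89, 2.89]. Speed limits (rad/s): [2.39, 2.39, 3.14, 3.14, 3.14, 3.14, 3.14].

INTERFACE

Orientations are given as a unit quaternion [x, y, z, w].
In Python, from plant import status, get_image, robot gives the robot as it stands.
- The arm moves only by the tool drive_tool, never from a script. Its argument "targets" is a list of rows, each a list of 2 entries, a list of its own where there are three numbers: the shift along the world's x, y, z in cm, then the turn about the world's z in degrees. In form: [[[tx, ty, tz], roll], ...]. A call has 1 to 5 rows; each row shifts and turns the commanded pose from where the row before left it; what a row does not reach is not made up. A row lasts 1/8 s, in which the tool goes at most 62.5 mm and 10.7 degrees, less where a joint would pass 70% of its speed; a pose out of reach is approached as far as the arm can. A call is refused whole if a number of a shift passes 6.25 or a number of a turn 10.7, either way. A call with a gripper value outside its range is refused whole. "claw" is the gripper's target within -1 to 1 (fully open at 1, half-way at 0, shut at -1), set as the call begins (left out, the last holds). The fingers move at their own pace and stop on an object; "newtons" is the grip in N (left out, the last holds). Time passes only in rows, so rows that do not move let the fingers close. It gives the time, the measured TCP pose, the force, the opening and the grip force at its end, in the units of the state.
- status.get_state(): the state, without advancing time (a new reading comes with each control period).
- get_image(name): name is "scene" or "top" or "wrist"; returns a dict with "pixels" (384x512x3 uint8, red, green, blue), "z_map" (384x512 float32, mm along the optical axis (not along the pixel's ray), 0 where there is no reading), "fx", "fy", "cx", "cy" (pixels), "xyz" and "attitude" of the camera in the world; the wrist camera has in their place "mount" (4x4, takes a point from camera to tool coordinates, whose origin is the TCP and whose axes are the flange's). Camera axes: x right, y down, z forward; pixel columns grow to the right and rows downward; lengths in mm; the calibration is good to about 2 mm. A picture is of the moment at which its call begins: read the wrist's pose just before it.
- robot.sign_off(): hands the job in; it is judged then, once.
The state is a dict: "clock": time; "q": joint angles; "joint_velocities": joint speeds; "tau": joint torques, N m; "ee_pos": TCP position; "ee_rot": TCP orientation; "force": force on the tool from outside, world axes, zero at the start; "ft_torque": the same for the moment, N m; "gripper_width": finger opening in mm; "finger_force": force on a finger pad.
Only numpy, scipy, OpenCV 4.12 (cv2) and the standard library are available. Lean on these libraries where they do the work, as an engineer would, in place of code of your own. Each camera call takes 0.05 s, during which the arm holds its last target. There are 200 camera calls.

TASK

The slatted metal floor inside the open pipe duct is springy and hides a single stiff cross bearer under it. With shut, empty fingertips press firmly here and there along the floor until you find where it does not give. Then take the steel manifold block out of its holder, set it upright on the worktop and let go, take it again across its longer dimension so that it can be lowered between the duct walls, and stand it upright on the floor over the bearer, so that it is level and does not sink; leave the pliers, the copper coil and the screwdriver alone.

Things in the scene. Friction and masses are not known exactly. Their poses are not given: they have to be found in the camera images.
- duct: Fixed open-topped aluminium trough, outside 64 x 332 x 70 mm (x, y, z), inside 56 mm wide (x) and 324 mm long (y), walls 4 mm. Origin: centre of its underside, on the worktop; y runs along it, z up.
- duct_floor (a point): Middle of the top of the duct's floor, 36 mm above its underside and 34 below its wall tops; y along the duct. Each of its 24 steel slats (13.5 mm along y) is sprung: gives from 0.3 N at 0.1 N/mm, up to 10 mm, and springs back. Those wholly or partly over the unseen bearer (34 mm wide along y, centre within 85 mm of this point along y) give less than 2 mm.
- holder: Fixed grey holder. Origin: centre of its underside, on the worktop; z up. Base plate 70 x 86 x 10 mm (x, y, z). The manifold stands on it between two cheeks 50 mm long (x), 7 thick, centred at y = +-37.5 mm, up to z = 46 mm; low lips at x = +-28 mm, 4 thick, reach z = 15 mm.
- manifold: Loose steel block 46 x 62 x 34 mm (x, y, z), about 0.75 kg. Origin: its centre, half-way up; z up. It starts in the holder, axes parallel to the holder's; the cheeks cover its y faces, so there it is gripped across its 46 mm (x).
- manifold_top (a point): Centre of the manifold's flat top, between two flat brass-ringed ports, 17 mm above its centre. In the duct the block fits only with its 62 mm along the duct, 5 mm free on either side and its top level with the wall tops, so there it must be held across its 62 mm (y).
- pliers: Needle-nose pliers with orange grips, 46 x 162 x 12 mm, loose on the worktop; a bystander. Origin: centre of the underside.
- copper_coil: Flat coil of copper tube, 108 x 91 x 23 mm, loose on the worktop; a bystander. Origin: centre of the underside.
- screwdriver_small: Small screwdriver with a red handle, 18 x 136 x 18 mm, loose on the worktop; a bystander. Origin: centre of the underside.
Things that resemble listed ones, but are neither listed nor needed, are in the scene too. What is shaped like the manifold but purple is not meant.

How it is judged (in metres and radians):
On the way, in this order (a step that is already met when the one before it is completed fails the run):
1. the fingers press on the duct's floor with more than 1.5 N while the manifold is still in its holder (contact force between the fingers and duct above 1.5 N and distance of manifold from where it was at the start of the episode below 0.015 m and x of the grasp point in the frame of duct between -0.028 and 0.028 m and y of the grasp point in the frame of duct between -0.16 and 0.16 m and z of the grasp point in the frame of duct between 0 and 0.085 m), for 0.04 s.
2. the manifold stands upright on the worktop, let go (height (world z) of manifold between 0.012 and 0.021 m and angle between manifold's own z axis and vertical below 0.1 rad and linear speed of manifold below 0.02 m/s and contact force between the fingers and manifold below 0.1 N), for 0.2 s.
At the end, for the whole second after the job is handed in: The manifold stands at rest inside the duct, upright within 0.06 rad, sunk no more than 2.5 mm below the floor's unloaded level (its centre 50.5 to 57 mm above the duct's underside), and released (x of manifold in the frame of duct between -0.02 and 0.02 m and y of manifold in the frame of duct between -0.16 and 0.16 m and z of manifold in the frame of duct between 0.0505 and 0.057 m and angle between manifold's own z axis and vertical below 0.06 rad and linear speed of manifold below 0.01 m/s and angular speed of manifold below 0.1 rad/s); the robot touches nothing.
It fails at once if the pliers are moved by more than 30 mm (distance of pliers from where it was at the start of the episode above 0.03 m).
It fails at once if the copper coil is moved by more than 30 mm (distance of copper_coil from where it was at the start of the episode above 0.03 m).
It fails at once if the screwdriver is moved by more than 30 mm (distance of screwdriver_small from where it was at the start of the episode above 0.03 m).
It fails at once if the manifold is tipped over (angle between manifold's own z axis and vertical above 0.8 rad).
It also fails if it takes over 72 s, if anything falls off the work surface, if the arm or the gripper's body presses on something with over 40 N, if the wrist force passes 120 N, or if a joint passes its speed limit or range.

## Working session

There is one attempt and no reset: what is moved stays moved. The work goes in short steps, Python scripts to look and compute and a tool call to move; the robot and the scene stay as the last step left them, time stands still between calls to the robot, and variables do not carry over. Pictures are saved under pics/ and viewed, at most 10 in all, crops included, and the job is handed in when it is done.

Besides the shell and the picture viewer there is one more tool, called after "Request:" as a command line: name --argument value ..., lists and objects as JSON in quotes. drive_tool: Moves the arm, as the interface text tells. Its arguments: {"type":"object","properties":{"targets":{"type":"array"},"claw":{"type":"number"},"newtons":{"type":"number"}},"required":["targets"]}

```bash
ls; mkdir -p pics
cat > h.py <<'E'
import numpy as np, cv2
from scipy.spatial.transform import Rotation as R
from plant import status, get_image, robot
def campose(im, st):
    if 'mount' in im:
        M=np.array(im['mount']); T=np.eye(4); T[:3,:3]=R.from_quat(st['ee_rot']).as_matrix(); T[:3,3]=st['ee_pos']
        # tool axes
        A=T@M; return A[:3,:3],A[:3,3]
    a=np.array(im['attitude']); Rm=a if a.shape==(3,3) else R.from_quat(a).as_matrix()
    return Rm,np.array(im['xyz'])
def shot(name):
    st=status.get_state(); im=get_image(name); Rm,p=campose(im,st)
    z=im['z_map']; v,u=np.mgrid[:384,:512]
    P=np.stack([(u-im['cx'])/im['fx']*z,(v-im['cy'])/im['fy']*z,z],-1)@Rm.T+p
    return im,P,Rm,p,st
E
python3 - <<'E'
from h import *
for n in ['scene','top']:
    im,P,Rm,p,st=shot(n); np.savez(f'pics/{n}0.npz',pix=im['pixels'],P=P,Rm=Rm,p=p,K=[im['fx'],im['fy'],im['cx'],im['cy']])
    print(n,p,Rm[:,2],im['fx'])
    cv2.imwrite(f'pics/{n}0.png',cv2.resize(im['pixels'][:,:,::-1],(800,600)))
print(st, robot.tip_extent)
E
```

```text
pics
scene [ 120.1001145  -340.16619858  726.83957353] [ 0.46337215  0.59032615 -0.66090944] 423.1644367004612
top [ 358.79781494  244.32896381 1154.41943163] [ 0.21029573 -0.01230259 -0.97756041] 447.4348574919801
{'clock': 0.05, 'q': array([-1.04650632,  0.50827297, -0.2375609 ,  1.5010621 ,  0.12570435,
        1.14889626, -0.15480778]), 'joint_velocities': array([ 0.00103971, -0.00080635,  0.00044649, -0.00205077,  0.00055233,
        0.00062507, -0.001413  ]), 'tau': array([-3.09647170e-03, -6.22442365e+01, -2.19594330e+00, -2.50499475e+01,
        1.29405427e-02,  7.84843869e-03, -4.74342664e-05]), 'ee_pos': array([254.03529747, 570.56613804, 247.4955863 ]), 'ee_rot': array([ 2.07851080e-01,  9.78160135e-01, -8.07825543e-04, -1.61844356e-04]), 'force': array([-0.32540427,  0.07587075,  0.98321881]), 'ft_torque': array([ 0.02450536, -0.0514128 , -0.02748249]), 'finger_force': 0.0, 'gripper_width': 85.33302155729079} 17.0
```

View pics/top0.png

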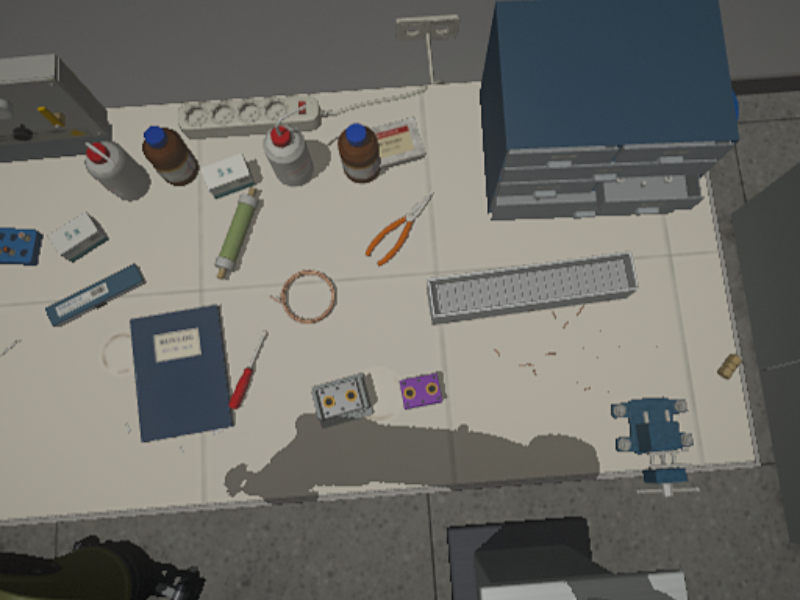

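View pics/scene0.png

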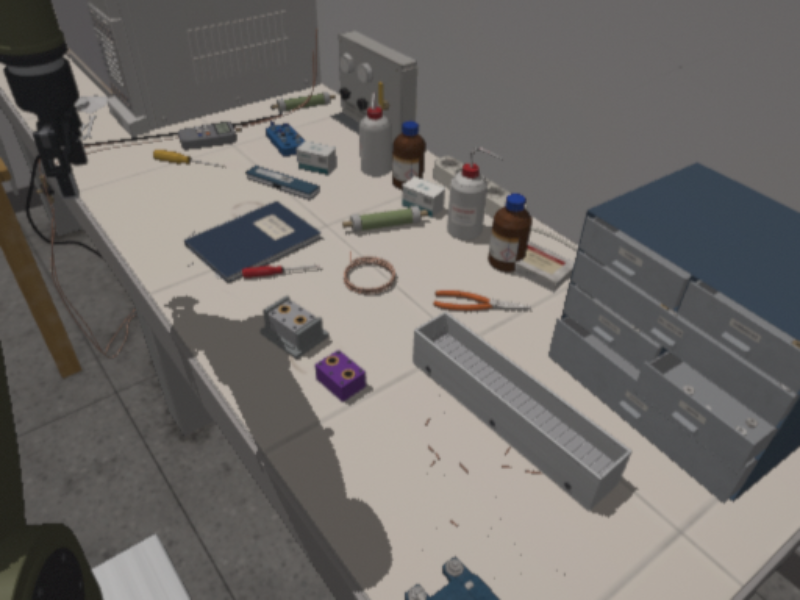

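The grey block in the holder at (341,397) in the top view is the manifold. The purple block at (421,390) is a decoy, and so is anything else with ports. The duct spans (430–635, 255–320) beside the cabinet, with the pliers at (400,230), coil at (308,296) and red screwdriver at (248,370).

Run:
```python
from h import *
d=np.load('pics/top0.npz'); P=d['P'];pix=d['pix']
s=512/800
def reg(u0,u1,v0,v1):
    m=np.zeros((384,512),bool); m[int(v0*s):int(v1*s),int(u0*s):int(u1*s)]=1; return m
z=P[...,2]
m=reg(415,650,240,335)&(z>62)&(z<80)
r=cv2.minAreaRect(P[m][:,:2].astype(np.float32)); print('duct rect',r,m.sum(),np.median(z[m])); print(cv2.boxPoints(r))
m2=reg(440,625,262,312)&(z>25)&(z<50); print('floor',P[m2].mean(0),m2.sum())
m=reg(300,385,365,425)&(z>38)&(z<54)
r=cv2.minAreaRect(P[m][:,:2].astype(np.float32)); print('manif+cheeks',r,np.median(z[m]))
hsv=cv2.cvtColor(pix,cv2.COLOR_RGB2HSV)
mb=reg(300,385,365,425)&(hsv[...,1]>110)&(hsv[...,2]>80)&(hsv[...,0]<35)
n,l,st,c=cv2.connectedComponentsWithStats(mb.astype(np.uint8))
for i in range(1,n):
    if st[i,4]>8: print('ring',c[i],st[i,4],P[l==i].mean(0))
for nm,b in dict(purple=(395,450,365,415),coil=(265,345,262,330),scr=(225,275,325,415),plier=(360,440,190,270)).items():
    mm=reg(*b)&(z>4)&(z<60); mm&=(hsv[...,1]>90); q=P[mm]; print(nm,q.min(0).round(),q.max(0).round())
mm=reg(480,735,0,215)&(z>20); print('cab',P[mm].min(0),np.percentile(P[mm],99,axis=0), z[mm].max())
for a in range(0,400,60):
    k=mm&(z>a)&(z<a+60); 
    if k.sum(): print(a,P[k].min(0).round(),P[k].max(0).round())
crop=pix[215:285,180:300,::-1]; 
d2=np.load('pics/scene0.npz')['pix'][180:265,150:250,::-1]
cv2.imwrite('pics/crop.png',np.hstack([cv2.resize(crop,(400,300),interpolation=2),cv2.resize(d2,(400,300),interpolation=2)]))
```

```text
duct rect ((610.6222534179688, 35.48114013671875), (65.87747192382812, 332.2354431152344), 3.675602436065674) 647 69.22185900470004
[[ 567.1019   199.14554]
 [ 588.40063 -132.4065 ]
 [ 654.1426  -128.18326]
 [ 632.8439   203.36877]]
floor [613.44930932  29.55808685  36.57288251] 2504
manif+cheeks ((454.1219787597656, 355.1789245605469), (48.750572204589844, 82.48480987548828), 11.246526718139648) 44.330911110611396
ring [224.08333333 252.83333333] 24 [456.66809682 338.24658763  44.2506713 ]
ring [210.16 256.8 ] 25 [449.58486856 373.05655311  44.11426537]
purple [432. 195.  11.] [482. 259.  40.]
coil [587. 360.   4.] [674. 447.  19.]
scr [453. 500.   5.] [516. 541.  20.]
plier [677. 220.   4.] [760. 301.  16.]
cab [ 358.79781494 -238.75206328   20.05684597] [975.06439966  86.55373605 267.61777302] 1154.4194316339438
0 [ 729. -227.   20.] [984.  87.  60.]
60 [ 699. -228.   60.] [987.  88. 120.]
120 [ 707. -232.  120.] [985.  88. 180.]
180 [ 735. -232.  180.] [987.  88. 240.]
240 [ 741. -239.  240.] [987.  88. 270.]
```

View pics/crop.png

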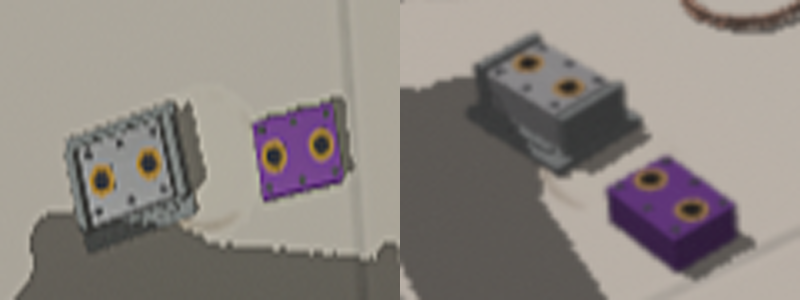

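The crop shows the grey block clamped between two cheeks on the left, and the free-standing purple one on the right; the grey one is right. Manifold is at about (453.5, 355.4), yaw 11.4°. The duct is at (610.6, 35.5), yaw 3.7°. I'll move over the duct with the fingers shut.

Request:
drive_tool --targets '[[[2.4,-3.6,0],1.8],[[2.4,-3.6,0],1.8],[[2.4,-3.6,0],1.8],[[2.4,-3.6,0],1.8],[[2.4,-3.6,0],1.8]]' --claw -1 --newtons 40

```text
clock: 0.72
ee_pos: [374.7, 389.5, 248.0]
ee_rot: [0.13, 0.992, -0.0, -0.0]
force: [0.4, -0.3, -0.5]
gripper_width: 0.1
finger_force: 0.0
```

Request:
drive_tool --targets '[[[2.4,-3.6,0],1.9],[[2.4,-3.6,0],1.9],[[2.4,-3.6,0],1.9],[[2.4,-3.6,0],1.9],[[2.4,-3.6,0],1.9]]'

```text
clock: 1.35
ee_pos: [494.7, 209.6, 248.0]
ee_rot: [0.047, 0.999, -0.0, -0.0]
force: [0.5, 0.1, 0.3]
gripper_width: -0.2
finger_force: 0.0
```

Request:
drive_tool --targets '[[[2.4,-3.6,0],1.9],[[2.4,-3.6,-2],1.9],[[2.4,-3.6,-2],1.9],[[2.2,-3.4,-2],1.9],[[2.2,-3.2,-2],1.9]]'

```text
clock: 1.98
ee_pos: [610.6, 35.6, 167.2]
ee_rot: [-0.035, 0.999, -0.0, -0.0]
force: [0.7, -0.0, 0.5]
gripper_width: -0.1
finger_force: 0.0
```

Run:
```python
from h import *
im,P,Rm,p,st=shot('wrist'); print(st['ee_pos'],st['ee_rot'],st['q'].round(2),st['force'],st['clock'],st['gripper_width'])
Y=R.from_quat(st['ee_rot']).as_matrix()[:,1]; print('jaw yaw',np.degrees(np.arctan2(-Y[0],Y[1])), p, Rm[:,2])
cv2.imwrite('pics/w1.png',im['pixels'][:,:,::-1])
z=P[...,2]; m=(z>62)&(z<80)&(abs(P[...,0]-610)<70); 
if m.sum()>50: print(cv2.boxPoints(cv2.minAreaRect(P[m][:,:2].astype(np.float32))))
```

```text
[610.57155017  35.57512866 167.2417969 ] [-3.53134317e-02  9.99376218e-01 -5.50616059e-05 -3.66477263e-04] [ 0.04  0.56 -0.23  1.65  0.15  0.95  1.4 ] [ 0.66277234 -0.02491727  0.50243414] 1.975 -0.09367458058830194
jaw yaw 4.04746476967288 [537.07379187  29.95492332 291.54257933] [ 0.28869633  0.02095079 -0.95719146]
[[ 567.47235  200.91353]
 [ 587.96454 -130.98293]
 [ 652.4184  -127.00337]
 [ 631.9262   204.89308]]
```

View pics/w1.png

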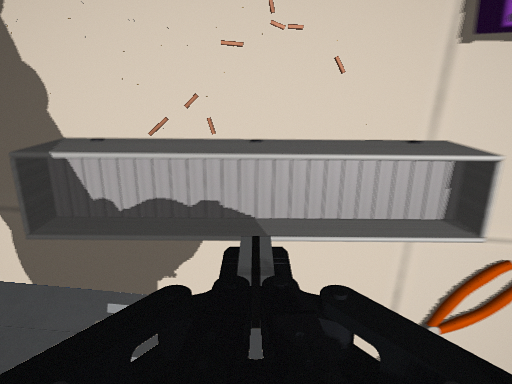

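The view shows the duct at rows 140–240 with the floor clear and the tool centred over it. Wrist depth gives centre (610, 37), yaw 3.5°. Now pressing at the middle.

Request:
drive_tool --targets '[[[0,0.1,-4],-0.4],[[0,0,-4],0],[[0,0,-2.7],0],[[0,0,0],0]]'

```text
clock: 2.52
ee_pos: [608.4, 37.9, 59.1]
ee_rot: [-0.031, 1.0, -0.0, -0.003]
force: [0.6, 0.5, 0.6]
gripper_width: -0.1
finger_force: 0.0
```

Request:
drive_tool --targets '[[[0,0,-0.7],0],[[0,0,-0.4],0],[[0,0,0],0],[[0,0,0],0]]'

```text
clock: 3.02
ee_pos: [611.0, 38.1, 52.5]
ee_rot: [-0.031, 1.0, -0.0, 0.001]
force: [-3.3, -0.4, 9.2]
gripper_width: -0.3
finger_force: 5.1
```

Request:
drive_tool --targets '[[[0,0,1.0],0],[[-0.2,3.0,0],0],[[0,0,-1.0],0],[[0,0,0],0],[[0,0,0],0]]'

```text
clock: 3.65
ee_pos: [608.6, 70.3, 50.5]
ee_rot: [-0.032, 0.999, 0.002, 0.001]
force: [0.5, 8.3, -1.5]
gripper_width: -0.0
finger_force: 3.9
```

Request:
drive_tool --targets '[[[0,0,1.0],0],[[-0.2,3.0,0],0],[[0,0,-1.0],0],[[0,0,0],0],[[0,0,0],0]]'

```text
clock: 4.28
ee_pos: [605.8, 97.4, 50.0]
ee_rot: [-0.031, 1.0, -0.0, -0.001]
force: [-1.1, 3.4, -0.6]
gripper_width: -0.2
finger_force: 1.8
```

Request:
drive_tool --targets '[[[0,0,1.5],0],[[0.3,-4.5,0],0],[[0.3,-4.5,0],0],[[0,0,-1.5],0],[[0,0,0],0]]'

```text
clock: 4.9
ee_pos: [613.6, 3.4, 52.6]
ee_rot: [-0.029, 1.0, -0.002, 0.002]
force: [-1.2, -5.8, 10.9]
gripper_width: -0.3
finger_force: 4.9
```

Request:
drive_tool --targets '[[[0,0,0],0],[[0,0,0],0]]'

```text
clock: 5.15
ee_pos: [613.6, 4.0, 52.6]
ee_rot: [-0.03, 1.0, -0.002, 0.002]
force: [-1.5, -7.7, 10.4]
gripper_width: 0.0
finger_force: 6.5
```

Request:
drive_tool --targets '[[[0,0,1.0],0],[[0.2,-3.0,0],0],[[0,0,-1.0],0],[[0,0,0],0],[[0,0,0],0]]'

```text
clock: 5.78
ee_pos: [614.1, -23.2, 50.0]
ee_rot: [-0.031, 1.0, -0.001, -0.0]
force: [1.5, -4.8, -2.7]
gripper_width: -0.5
finger_force: 3.2
```

Request:
drive_tool --targets '[[[0,0,1.2],0],[[-0.1,1.1,0],0],[[0,0,-0.7],0],[[0,0,-0.5],0],[[0,0,0],0]]'

```text
clock: 6.4
ee_pos: [613.0, -9.2, 52.4]
ee_rot: [-0.032, 0.999, 0.001, 0.0]
force: [-8.0, 2.1, 24.7]
gripper_width: -0.0
finger_force: 12.6
```

Request:
drive_tool --targets '[[[0,0,1.5],0],[[-0.2,3.2,0],0],[[-0.2,3.2,0],0],[[0,0,-1.0],0],[[0,0,-0.5],0]]'

```text
clock: 7.02
ee_pos: [608.8, 52.4, 49.4]
ee_rot: [-0.031, 1.0, -0.0, -0.001]
force: [0.4, 1.4, 1.0]
gripper_width: 0.0
finger_force: 0.7
```

Request:
drive_tool --targets '[[[0,0,0],0],[[0,0,0],0]]'

```text
clock: 7.28
ee_pos: [609.1, 51.7, 50.2]
ee_rot: [-0.031, 1.0, -0.0, -0.0]
force: [-0.3, -0.5, 0.7]
gripper_width: 0.1
finger_force: 0.6
```

Run:
```python
from h import *
st=status.get_state(); print(st['ee_pos'],st['force'],st['ft_torque'])
```

```text
[609.08040136  51.72445729  50.21273758] [-0.31314099 -0.4798425   0.67411899] [-0.10491344  0.17470145 -0.03524027]
```

Request:
drive_tool --targets '[[[0,0,1.2],0],[[0,-0.7,0],0],[[0,0,-0.7],0],[[0,0,-0.5],0],[[0,0,0],0]]'

```text
clock: 7.9
ee_pos: [608.8, 45.8, 49.5]
ee_rot: [-0.031, 1.0, -0.0, -0.001]
force: [-0.8, -0.4, 1.4]
gripper_width: 0.0
finger_force: 0.7
```

Request:
drive_tool --targets '[[[0,0,1.5],0],[[0.2,-3.1,0],0],[[0.2,-3.0,0],0],[[0,0,-1.0],0],[[0,0,-0.5],0]]'

```text
clock: 8.52
ee_pos: [613.4, -15.4, 52.0]
ee_rot: [-0.031, 1.0, -0.001, 0.0]
force: [-13.2, -3.8, 48.6]
gripper_width: -0.1
finger_force: 24.1
```

Request:
drive_tool --targets '[[[0,0,0],0],[[0,0,0],0]]'

```text
clock: 8.78
ee_pos: [613.3, -15.4, 52.5]
ee_rot: [-0.032, 0.999, -0.001, 0.0]
force: [-4.8, -5.6, 17.3]
gripper_width: 0.1
finger_force: 8.6
```

The stiff span runs from about y = −18 to +41, so the bearer centre is near world y ≈ 11.5, x ≈ 611.6. Next is the manifold.

Request:
drive_tool --targets '[[[0,0,5],0],[[0,0,5],0],[[0,0,5],0],[[-1.8,4.1,0],-9.1],[[-1.8,4.1,0],-9.1]]'

```text
clock: 9.4
ee_pos: [576.7, 69.4, 201.2]
ee_rot: [0.129, 0.992, 0.001, 0.001]
force: [0.2, 0.5, -0.2]
gripper_width: -0.2
finger_force: 0.0
```

Request:
drive_tool --targets '[[[-1.8,4.1,0],-9.1],[[-1.8,4.1,0],-9.1],[[-1.8,4.1,0],-9.1],[[-1.8,4.1,0],-9.1],[[-1.8,4.1,0],-9.1]]' --claw 1

```text
clock: 10.02
ee_pos: [485.4, 274.8, 200.5]
ee_rot: [0.502, 0.865, 0.0, -0.0]
force: [-0.2, 0.1, -0.4]
gripper_width: 85.5
finger_force: 0.0
```

Request:
drive_tool --targets '[[[-1.7,4.1,0],-9.1],[[-1.7,4.2,0],-9.4],[[0,0,0],0],[[0,0,0],0]]'

```text
clock: 10.52
ee_pos: [452.3, 355.6, 200.2]
ee_rot: [0.632, 0.775, -0.0, -0.0]
force: [0.9, -0.2, 0.5]
gripper_width: 85.1
finger_force: 0.0
```

```bash
cat >> h.py <<'E'
def manif(zt, name='wrist', r=70, c=(453,355)):
    im,P,Rm,p,st=shot(name)
    Y=R.from_quat(st['ee_rot']).as_matrix()[:,1]; print('tcp',st['ee_pos'].round(1),'jaw yaw',np.degrees(np.arctan2(-Y[0],Y[1])).round(2),'q7',st['q'][6].round(2),'f',st['force'].round(1),st['clock'])
    hsv=cv2.cvtColor(im['pixels'],cv2.COLOR_RGB2HSV)
    v,u=np.mgrid[:384,:512]
    d=np.stack([(u-im['cx'])/im['fx'],(v-im['cy'])/im['fy'],np.ones_like(u)],-1)@Rm.T
    Q=p+d*((zt-p[2])/d[...,2])[...,None]
    m=(hsv[...,1]>110)&(hsv[...,2]>70)&(hsv[...,0]<35)&(np.hypot(Q[...,0]-c[0],Q[...,1]-c[1])<r)
    n,l,s,cc=cv2.connectedComponentsWithStats(m.astype(np.uint8))
    rs=[]
    for i in range(1,n):
        if s[i,4]>30:
            g=(l==i).astype(np.uint8); h=max(cv2.findContours(g,0,2)[0],key=cv2.contourArea)
            (cx,cy),_,_=cv2.minAreaRect(h); rs.append(Q[l==i].mean(0)); print('ring',cc[i].round(),s[i,2:5],Q[l==i].mean(0).round(1),'depthz',np.median(P[...,2][l==i]).round(1))
    if len(rs)==2:
        a,b=sorted(rs,key=lambda t:t[1]); D=b-a; print('centre',((a+b)/2).round(1),'yaw',np.degrees(np.arctan2(-D[0],D[1])).round(2),'sep',np.linalg.norm(D).round(1))
    return im,P
E
python3 - <<'E'
from h import *
im,P=manif(44)
cv2.imwrite('pics/w2.png',im['pixels'][:,:,::-1])
E
```

```text
tcp [452.3 355.6 200.2] jaw yaw -78.4 q7 -0.46 f [ 0.9 -0.2  0.5] 10.525
ring [257. 156.] [ 22  23 249] [450.2 374.4  44. ] depthz 43.1
ring [257. 197.] [ 22  21 224] [457.5 339.2  44. ] depthz 43.2
centre [453.9 356.8  44. ] yaw 11.65 sep 35.9
```

View pics/w2.png

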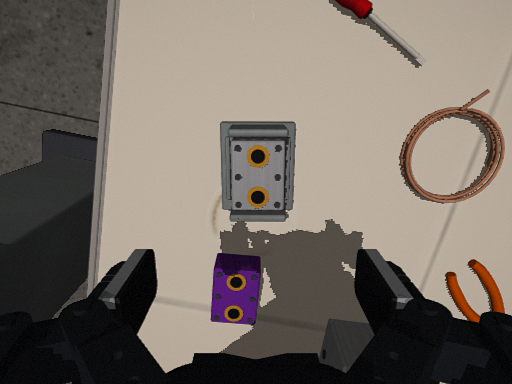

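The view shows the manifold's rings at (257,156) and (257,197), midway between the open fingers, with purple well below at (236,295). Centre is (453.9, 356.5) and the jaw yaw is aligned. I'll go down and grip.

Request:
drive_tool --targets '[[[0.2,0.1,-5],0],[[0,0,-5],0],[[0,0,-4],0],[[0,0,-2.5],0],[[0,0,0],0]]'

```text
clock: 11.2
ee_pos: [454.8, 354.0, 33.7]
ee_rot: [0.634, 0.773, -0.002, -0.0]
force: [-0.1, -0.5, -0.1]
gripper_width: 85.1
finger_force: 0.0
```

Request:
drive_tool --targets '[[[0,0,0],0],[[0,0,0],0],[[0,0,0],0],[[0,0,0],0],[[0,0,0],0]]' --claw -1 --newtons 60

```text
clock: 11.82
ee_pos: [455.4, 356.2, 36.9]
ee_rot: [0.633, 0.774, 0.001, 0.0]
force: [-1.7, -0.9, 5.7]
gripper_width: 44.9
finger_force: 63.7
```

Request:
drive_tool --targets '[[[0,0,1],0],[[0,0,1.5],0],[[0,0,2],0],[[0,0,2],0],[[0,0,1],0]]'

```text
clock: 12.45
ee_pos: [455.5, 356.2, 112.0]
ee_rot: [0.633, 0.774, 0.001, 0.0]
force: [1.2, -0.7, -6.5]
gripper_width: 44.8
finger_force: 63.2
```

Request:
drive_tool --targets '[[[2,-2,0],-2],[[2,-2,0],-2],[[2,-2,0],-2],[[2,-2.1,0],-2],[[0,0,0],0]]'

```text
clock: 13.08
ee_pos: [537.1, 271.6, 110.3]
ee_rot: [0.688, 0.726, -0.0, 0.001]
force: [0.2, 0.4, -7.2]
gripper_width: 45.1
finger_force: 63.1
```

Request:
drive_tool --targets '[[[0,0,-3],0],[[0,0,-2.5],0],[[0,0,-1.5],0],[[0,0,-0.5],0],[[0,0,0],0]]'

```text
clock: 13.7
ee_pos: [535.3, 275.2, 35.5]
ee_rot: [0.686, 0.728, 0.0, -0.0]
force: [0.5, 1.0, -6.4]
gripper_width: 45.1
finger_force: 62.9
```

Request:
drive_tool --targets '[[[0,0,0],0],[[0,0,0],0]]'

```text
clock: 13.95
ee_pos: [535.6, 275.2, 36.1]
ee_rot: [0.686, 0.728, 0.001, 0.0]
force: [0.3, -0.3, -6.6]
gripper_width: 44.7
finger_force: 62.9
```

Run:
```python
from h import *
im,P=manif(44,c=(535,275)); im,P=manif(44,'top',c=(535,275))
cv2.imwrite('pics/s3.png',cv2.resize(get_image('scene')['pixels'][100:260,120:330,::-1],(700,533)))
```

```text
tcp [535.6 275.2  36.1] jaw yaw -86.59 q7 -0.36 f [ 0.3 -0.3 -6.6] 13.95
ring [255. 237.] [  50   47 1109] [534.5 295.2  44. ] depthz 42.3
ring [255. 318.] [ 46  40 792] [536.5 259.6  44. ] depthz 42.4
centre [535.5 277.4  44. ] yaw 3.35 sep 35.7
tcp [535.5 275.1  35.9] jaw yaw -86.6 q7 -0.36 f [ 0.8  0.5 -8.1] 14.0
```

View pics/s3.png

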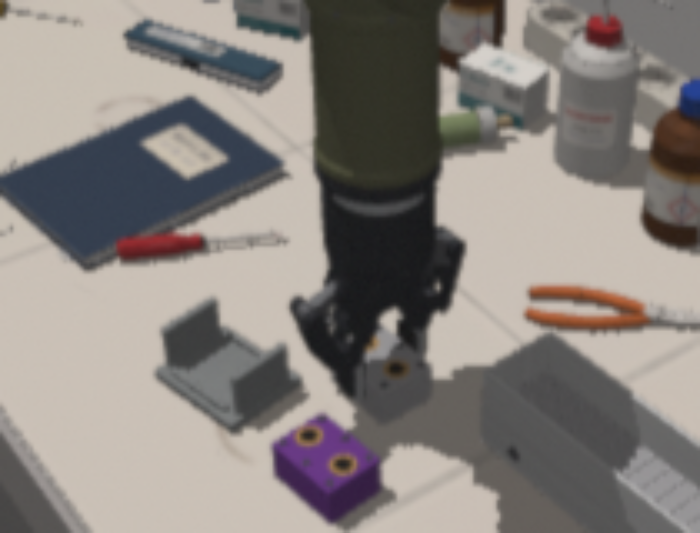

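The block is held level about 9 mm above the table, with clear space around it. I'll lower it to contact.

Request:
drive_tool --targets '[[[0,0,-0.5],0],[[0,0,-0.3],0],[[0,0,0],0],[[0,0,0],0]]'

```text
clock: 14.6
ee_pos: [535.1, 274.9, 27.1]
ee_rot: [0.686, 0.728, -0.0, -0.0]
force: [-0.0, 0.0, -7.9]
gripper_width: 44.8
finger_force: 63.1
```

Request:
drive_tool --targets '[[[0,0,-0.1],0],[[0,0,-0.1],0],[[0,0,0],0]]'

```text
clock: 14.98
ee_pos: [535.2, 275.0, 26.9]
ee_rot: [0.686, 0.728, 0.0, 0.0]
force: [-5.2, -1.9, 9.6]
gripper_width: 44.8
finger_force: 65.2
```

Request:
drive_tool --targets '[[[0,0,0],0],[[0,0,0],0],[[0,0,0],0],[[0,0,0],0]]' --claw 1

```text
clock: 15.48
ee_pos: [535.3, 275.0, 25.2]
ee_rot: [0.686, 0.728, 0.0, 0.0]
force: [-0.3, -0.6, -0.2]
gripper_width: 85.3
finger_force: 0.0
```

Request:
drive_tool --targets '[[[0,0,3],0],[[0,0,5],0],[[0,0,5],0],[[0,0,0],9],[[0,0,0],9]]'

```text
clock: 16.1
ee_pos: [535.4, 275.2, 156.2]
ee_rot: [0.561, 0.828, 0.001, 0.0]
force: [-0.1, -0.1, 0.1]
gripper_width: 85.2
finger_force: 0.0
```

Request:
drive_tool --targets '[[[0,0,0],9],[[0,0,0],9],[[0,0,0],9],[[0,0,0],9],[[0,0,0],9]]'

```text
clock: 16.73
ee_pos: [535.2, 274.8, 155.2]
ee_rot: [0.202, 0.979, -0.0, -0.0]
force: [0.4, -0.1, 0.2]
gripper_width: 85.6
finger_force: 0.0
```

Request:
drive_tool --targets '[[[0,0,0],9],[[0,0,0],9],[[0,0,0],9],[[0,0,0],0],[[0,0,0],0]]'

```text
clock: 17.35
ee_pos: [535.2, 274.8, 155.2]
ee_rot: [-0.028, 1.0, -0.0, -0.0]
force: [0.9, -0.3, 0.4]
gripper_width: 85.4
finger_force: 0.0
```

Run:
```python
from h import *
im,P=manif(34,c=(535,275))
cv2.imwrite('pics/w4.png',im['pixels'][:,:,::-1])
```

```text
tcp [535.2 274.8 155.2] jaw yaw 3.2 q7 0.91 f [ 0.9 -0.3  0.4] 17.35
ring [233. 189.] [ 25  24 299] [535.9 257.8  34. ] depthz 33.3
ring [281. 189.] [ 25  24 301] [533.9 293.6  34. ] depthz 33.3
centre [534.9 275.7  34. ] yaw 3.32 sep 35.9
```

View pics/w4.png

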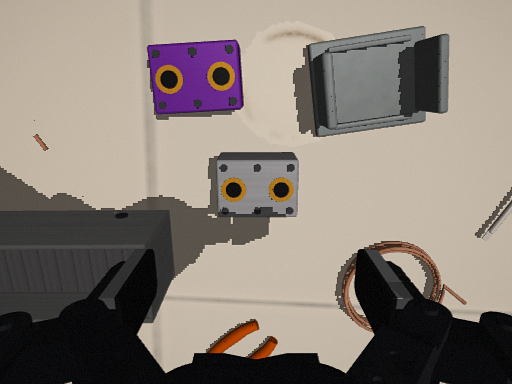

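The block stands alone at (257,189), upright and let go, aligned with the jaw line and with both finger sides clear. I'll regrip it across the 62 mm.

Request:
drive_tool --targets '[[[0,0,-4],0],[[0,0,-4],0],[[0,0,-3],0],[[0,0,-2],0],[[0,0,0],0]]'

```text
clock: 18.02
ee_pos: [534.2, 274.5, 23.9]
ee_rot: [-0.029, 1.0, -0.001, -0.001]
force: [-0.2, -0.6, 0.5]
gripper_width: 85.4
finger_force: 0.0
```

Request:
drive_tool --targets '[[[0,0,0],0],[[0,0,0],0],[[0,0,0],0],[[0,0,0],0],[[0,0,0],0]]' --claw -1 --newtons 60

```text
clock: 18.65
ee_pos: [535.9, 275.6, 26.9]
ee_rot: [-0.03, 1.0, 0.001, 0.001]
force: [-1.9, 0.6, 5.4]
gripper_width: 61.0
finger_force: 68.2
```

Request:
drive_tool --targets '[[[0,0,2],0],[[0,0,3],0],[[0,0,4],0],[[0,0,4],0],[[0,0,0],0]]'

```text
clock: 19.27
ee_pos: [536.4, 275.6, 157.9]
ee_rot: [-0.029, 1.0, 0.001, 0.002]
force: [0.1, 0.9, -7.2]
gripper_width: 60.6
finger_force: 68.6
```

Request:
drive_tool --targets '[[[1.3,-4.4,0],0],[[1.3,-4.4,0],0],[[1.3,-4.4,0],0],[[1.3,-4.4,0],0.3],[[1.2,-4.4,0],0]]'

```text
clock: 19.9
ee_pos: [598.1, 53.0, 152.8]
ee_rot: [-0.032, 0.999, -0.0, -0.002]
force: [1.6, 0.1, -5.5]
gripper_width: 60.6
finger_force: 68.6
```

Request:
drive_tool --targets '[[[1.2,-4.4,0],0],[[0,0,-2],0],[[0,0,-1],0],[[0,0,0],0],[[0,0,0],0]]'

```text
clock: 20.52
ee_pos: [611.2, 12.0, 125.4]
ee_rot: [-0.033, 0.999, 0.0, 0.0]
force: [0.0, 1.1, -6.3]
gripper_width: 60.5
finger_force: 68.6
```

Run:
```python
from h import *
im,P=manif(134,c=(611,11))
cv2.imwrite('pics/w5.png',im['pixels'][:,:,::-1])
z=P[...,2]; m=(z>62)&(z<78)&(abs(P[...,0]-610)<60)
r=cv2.minAreaRect(P[m][:,:2].astype(np.float32)); print(r); print(cv2.boxPoints(r))
t=(z>124)&(z<142)&(abs(P[...,0]-611)<26)&(abs(P[...,1]-11)<26); q=P[t]; A=np.c_[q[:,:2]-q[:,:2].mean(0),np.ones(len(q))]; print('top plane',np.linalg.lstsq(A,q[:,2],rcond=None)[0],q.min(0),q.max(0))
```

```text
tcp [611.2  12.  125.4] jaw yaw 3.79 q7 1.36 f [ 0.   1.1 -6.3] 20.525
ring [210. 107.] [12 10 51] [544.7  -7.8 134. ] depthz 2.2
ring [174. 134.] [ 23  22 120] [554.3 -19.7 134. ] depthz 2.0
ring [235. 133.] [ 9 19 71] [552.7   1.  134. ] depthz 1.8
ring [210. 280.] [ 48  43 943] [609.8  -6.1 134. ] depthz 131.7
ring [301. 280.] [ 48  42 931] [607.5  29.  134. ] depthz 131.7
((610.887939453125, 19.405807495117188), (64.51107025146484, 298.7249450683594), 3.4824137687683105)
[[ 569.6193   166.5332 ]
 [ 587.7646  -131.64014]
 [ 652.15656 -127.72159]
 [ 634.0113   170.45175]]
top plane [2.79778842e-02 1.61952444e-03 1.31023578e+02] [585.38336657 -14.99501699 124.00500453] [635.04945224  36.9890811  133.83785414]
```

View pics/w5.png

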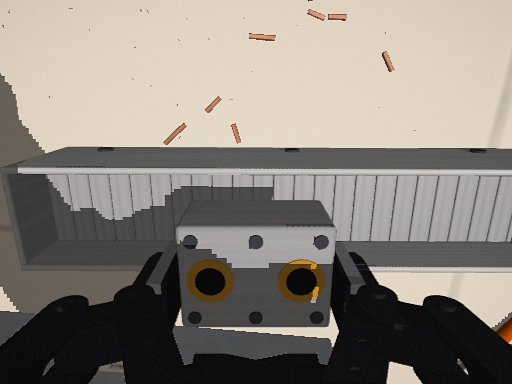

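The block sits between the fingers at (256,280), long side along the duct, and is about 1.3 mm off the duct axis in x. I'll correct that and lower it.

Request:
drive_tool --targets '[[[0.1,0,-1.5],-0.2],[[0,0,-1],0],[[0,0,0],0],[[0,0,-0.7],0],[[0,0,0],0]]'

```text
clock: 21.2
ee_pos: [611.9, 10.9, 92.8]
ee_rot: [-0.031, 1.0, -0.0, -0.0]
force: [-0.7, 0.1, -6.5]
gripper_width: 60.7
finger_force: 68.6
```

Request:
drive_tool --targets '[[[0,0,-0.8],0],[[0,0,-0.8],0],[[0,0,-0.5],0],[[0,0,0],0],[[0,0,0],0]]'

```text
clock: 21.82
ee_pos: [612.4, 11.0, 72.4]
ee_rot: [-0.031, 1.0, 0.0, 0.0]
force: [-1.1, -0.7, -7.3]
gripper_width: 60.7
finger_force: 68.7
```

Request:
drive_tool --targets '[[[0,0,-0.5],0],[[0,0,-0.2],0],[[0,0,0],0],[[0,0,0],0]]'

```text
clock: 22.32
ee_pos: [612.3, 11.0, 65.3]
ee_rot: [-0.031, 1.0, -0.0, 0.0]
force: [-0.5, -0.4, -6.2]
gripper_width: 60.7
finger_force: 68.7
```

Request:
drive_tool --targets '[[[0,0,-0.1],0],[[0,0,-0.1],0],[[0,0,0],0],[[0,0,0],0]]'

```text
clock: 22.82
ee_pos: [612.2, 11.0, 63.3]
ee_rot: [-0.031, 1.0, 0.0, 0.0]
force: [0.7, -0.1, -7.0]
gripper_width: 60.6
finger_force: 68.7
```

Request:
drive_tool --targets '[[[0,0,-0.1],0],[[0,0,0],0],[[0,0,0],0]]'

```text
clock: 23.2
ee_pos: [612.3, 11.0, 62.5]
ee_rot: [-0.031, 1.0, -0.0, 0.0]
force: [-1.5, -0.5, -3.7]
gripper_width: 60.9
finger_force: 68.9
```

Request:
drive_tool --targets '[[[0,0,-0.1],0],[[0,0,0],0],[[0,0,0],0]]'

```text
clock: 23.58
ee_pos: [612.3, 11.0, 62.4]
ee_rot: [-0.031, 1.0, -0.0, 0.0]
force: [-3.4, -0.6, 5.5]
gripper_width: 60.7
finger_force: 70.2
```

The floor takes the load stiffly with the block bottom at floor level. Releasing.

Request:
drive_tool --targets '[[[0,0,0],0],[[0,0,0],0],[[0,0,0],0],[[0,0,0],0]]' --claw 1

```text
clock: 24.08
ee_pos: [612.3, 11.0, 61.3]
ee_rot: [-0.031, 1.0, 0.0, 0.0]
force: [-0.8, -0.1, 0.2]
gripper_width: 85.5
finger_force: 0.0
```

Request:
drive_tool --targets '[[[0,0,2],0],[[0,0,4],0],[[0,0,5],0],[[0,0,0],0],[[0,0,0],0]]'

```text
clock: 24.7
ee_pos: [611.9, 10.8, 171.0]
ee_rot: [-0.031, 1.0, -0.0, -0.0]
force: [-0.9, 0.2, 0.0]
gripper_width: 85.7
finger_force: 0.0
```

Run:
```python
from h import *
im,P=manif(70,c=(611,11),r=40)
cv2.imwrite('pics/w6.png',im['pixels'][:,:,::-1])
z=P[...,2]
loc=P-np.array([611.5,11.5,0]); 
t=(abs(loc[...,0])<19)&(abs(loc[...,1])<27)&(z>58)&(z<80)
q=P[t]; A=np.c_[q[:,:2]-q[:,:2].mean(0),np.ones(len(q))]; print('top',np.linalg.lstsq(A,q[:,2],rcond=None)[0],len(q))
w=(z>64)&(z<78)&(abs(loc[...,0])>29)&(abs(loc[...,0])<36)&(abs(loc[...,1])<60)
for s in(-1,1):
  k=w&(np.sign(loc[...,0])==s); print('wall',s,np.median(P[k],0),k.sum())
```

```text
tcp [611.9  10.8 171. ] jaw yaw 3.5 q7 1.37 f [-0.9  0.2  0. ] 24.7
ring [230. 197.] [ 27  26 342] [612.1  -7.2  70. ] depthz 68.8
ring [281. 197.] [ 27  26 341] [610.   28.3  70. ] depthz 68.8
centre [611.   10.6  70. ] yaw 3.45 sep 35.6
top [5.24784850e-04 8.88014316e-04 6.84367297e+01] 3955
wall -1 [579.93199813  30.42989829  68.25704706] 832
wall 1 [642.53949287 -15.04529217  68.26781725] 665
```

View pics/w6.png

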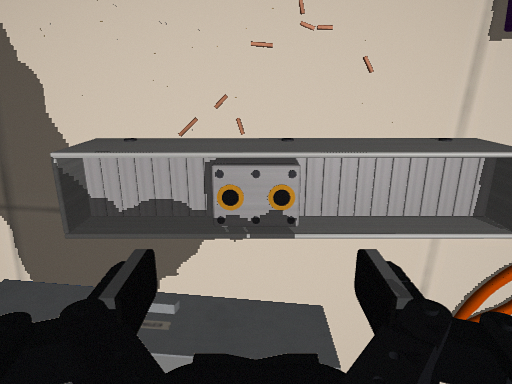

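The block stands in the duct at (256,197). Its top is level (tilt about 0.001 rad), and flush with the wall tops (68.4 vs 68.3 mm), so it has not sunk. The gripper is clear, so I'll hand in.

```bash
python3 -c "
from plant import robot
print(robot.sign_off())"
```

```text
the job is handed in; nothing more can be done
None
```

The job is handed in: the manifold stands released and level in the duct over the bearer (world y ≈ 11 mm), its top flush with the wall tops, and no commanded move went near the pliers, coil or screwdriver; sign-off returned no verdict.

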